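Stand the knocked-over tablet and drinks card back up

ROBOT

A 6-joint arm with a two-finger parallel gripper is mounted at the origin on the work surface. World frame = base frame: x ahead of the robot, y to its left, z up, the work surface at z = 0. Lengths are in mm, angles in degrees, forces in N, time in s.
With the tool pointing down it reaches from about 300 to 850 mm from the base axis. Payload 4.2 kg.
Tool frame: the origin (TCP) lies at the very end of the fingers, on their centre line; the grasp point (between the pads) lies 19 mm behind it; z points along the fingers, y is the direction in which the jaws open and shut (so a half turn about z gives the same grasp; the last joint's range is limited). The gripper opens to 91 mm and grips with 3 to 60 N. Pads are 32 mm wide; open, the fingers measure 118 mm over their backs; the gripper's body (76 mm by 178 mm) begins 60 mm behind the grasp point.
Start: joints at [-1.146, 18.312, 89.639, -0, 72.044, -1.146], TCP at [575.016, 0, 213.976] pointing down, gripper open.
Joint ranges: [-177.97, 177.97], [-48.28, 115.42], [12.27, 149.76], [-77.06, 257.06], [2.81, 150.46], [-146.56, 146.56]. Speed limits (degrees/s): [147.25, 147.25, 180, 180, 180, 180].

INTERFACE

Orientations are given as [roll, pitch, yaw] about the fixed x, y, z axes, in that order (R = Rz(yaw) Ry(pitch) Rx(roll)).
In Python, from workcell import * gives the robot as it stands. The module is installed in compiled form; this text tells all that it offers.
- The arm moves only by the tool servo_tool, never from a script. Its argument "plan" is a list that holds one entry, the list of rows, each a list of 7 numbers: the shift along the tool's x, y, z in mm, then the turn, a rotation vector about the tool's x, y, z in rad, then the opening, from 0 (shut) to 1 (fully open). A call has 1 to 20 rows; each row is the pose to reach, as a shift and turn from the pose commanded when the call began, along the tool's axes at that moment; what a row does not reach only later rows make up. A row lasts 1/10 s, in which the tool goes at most 50 mm and 8.59 degrees, less where a joint would pass 70% of its speed; a pose out of reach is approached as far as the arm can. A call with a gripper value outside its range is refused whole. The fingers move at their own pace and stop on an object; "squeeze" is the grip in N (left out, the last holds). Time passes only in rows, so rows that repeat a pose let the fingers close. It gives the time, the measured TCP pose, the force and the opening at its end, in the units of the state.
- state(): the state, without advancing time (a new reading comes with each control period).
- grab_frame(name): name is "scene" or "side" or "wrist"; returns a dict with "color" (480x640x3 uint8, red, green, blue), "range_z" (480x640 float32, mm along the optical axis (not along the pixel's ray), 0 where there is no reading), "fx", "fy", "cx", "cy" (pixels), "rvec" (rotation vector, rad) and "tvec" (3), from world to camera coordinates, as OpenCV has them; the wrist camera has in their place "tool_from_camera" (4x4, takes a point from camera to tool coordinates, whose origin is the TCP and whose axes are the flange's). Camera axes: x right, y down, z forward; pixel columns grow to the right and rows downward; lengths in mm; the calibration is good to about 2 mm. A picture is of the moment at which its call begins: read the wrist's pose just before it.
- job_done(): hands the job in, once; it reports no verdict.
The state is a dict: "time_s": time; "qpos": joint angles; "qvel": joint speeds; "effort": joint torques, N m; "ee_pos": TCP position; "ee_rot": TCP orientation; "force": force on the tool from outside, world axes, zero at the start; "torque": the same for the moment, N m; "gripper_width": finger opening in mm.
Only numpy, scipy, OpenCV 4.12 (cv2) and the standard library are available. Lean on these libraries where they do the work, as an engineer would, in place of code of your own. Each camera call takes 0.05 s, during which the arm holds its last target.

TASK

The song tablet and the drinks card on the karaoke-room counter have been knocked onto their backs. Stand each one up again on its own foot, about where it lies, by pushing its upturned foot over gently with the fingertips: do not pinch them or pick them up, and leave the other things on the counter alone.

Things in the scene. Friction and masses are not known exactly. Their poses are not given: they have to be found in the camera images.
- tablet_stand: Song tablet fixed on a loose L-shaped stand, 0.58 kg (varies). Foot: plate 130 mm wide, 110 mm deep heel to toe, 8 mm thick, on rubber strips. Origin: middle of the rear bottom edge of the foot (heel), about which it tips. Axes: x heel to toe, y along the width, z up when standing. At the start it lies on its back, z almost level (tilt 87 deg), x up: the foot is a wall 110 mm high with the tablet flat beside it.
- tablet_mid (a point): Centre of the tablet's front face (210 x 135 x 14 mm, black rubber edge). It leans back 15 deg when standing: top 155 mm high, lower edge 24 mm up and 34 mm ahead of the heel. At the start the screen faces up, its face 10 to 45 mm above the counter.
- tablet_toe (a point): Middle of the toe edge of the tablet stand's foot, on the foot's upper face (the face that looks over the tablet). At the start it is 110 mm up. Pushed here, level and away from the tablet, with 2.5 to 4.5 N, the stand tips about its heel; from about 26 deg short of standing it falls onto its foot by itself.
- card_stand: Drinks card fixed on a loose L-shaped stand, 0.24 kg (varies). Foot: wooden block 160 mm wide, 90 mm deep heel to toe, 16 mm thick, on rubber strips. Origin: middle of the rear bottom edge of the block (heel), about which it tips. Axes: x heel to toe, y along the width, z up when standing. At the start it lies on its back (tilt 88 deg), x up: the block is a wall 90 mm high, the card flat beside it.
- card_mid (a point): Centre of the front face of the stiff white card, 150 mm wide, 112 mm tall, 4 mm thick, set in the block 14 mm ahead of the heel, leaning back 8 deg; its top is 121 mm high when standing. At the start it faces up, 5 to 20 mm above the counter.
- card_toe (a point): Middle of the toe edge of the card stand's block, on the block's upper face (the face that looks over the card). At the start it is 90 mm up. Pushed here, level and away from the card, with about 1 N, the stand tips about its heel; from about 47 deg short of standing it falls onto its foot by itself.
- tumbler: Bystander: clear plastic tumbler, 68 mm across, 100 mm high, standing between the two stands and a little beyond them. Origin: centre of its underside.
- call_puck: Bystander: round staff-call button puck, 60 mm across, 22 mm high, on the counter between the two stands. Origin: centre of its underside.
- can: Bystander: drinks can, 62 mm across, 122 mm high, standing at the right. Origin: centre of its underside.
- tv_remote: Bystander: black TV remote control, 170 x 45 x 18 mm, lying at the left. Origin: centre of its underside.
- keypad: Bystander: song-number keypad, 195 x 135 x 40 mm, on the far side of the counter. Origin: centre of its underside.
- tambourine: Bystander: crescent tambourine 210 mm across and 52 mm high, lying flat on the far side at the right. Origin: on the counter at the centre of its arc.
- microphone: Bystander: hand microphone, 242 mm long, 52 mm thick at its head, lying on the far side at the left. Origin: on the counter under the middle of its length.

How it is judged (in metres and radians):
At the end, for the whole second after the job is handed in: Both stands are upright on their own feet on the counter (tilt under 0.1 rad, heel within 10 mm of the counter's height), at rest, each heel within 60 mm of where it lay, and no bystander has moved more than 30 mm (angle between each of tablet_stand, card_stand's own z axis and vertical below 0.1 rad and height (world z) of each of tablet_stand, card_stand below 0.01 m and distance of each of tablet_stand, card_stand from where it was at the start of the episode below 0.06 m and linear speed of each of tablet_stand, card_stand below 0.02 m/s and angular speed of each of tablet_stand, card_stand below 0.1 rad/s and distance of each of call_puck, tumbler, can, tv_remote, keypad, tambourine, microphone from where it was at the start of the episode below 0.03 m); the robot touches nothing.
It fails at once if a stand is picked up (its heel leaves the counter by more than 30 mm) (height (world z) of any of tablet_stand, card_stand above 0.03 m).
It fails at once if a stand is pinched or shoved hard (the fingers bear on it with more than 20 N) (contact force between the fingers and tablet_stand above 20 N or contact force between the fingers and card_stand above 20 N).
It fails at once if another thing on the counter is disturbed (moved more than 30 mm) (distance of any of call_puck, tumbler, can, tv_remote, keypad, tambourine, microphone from where it was at the start of the episode above 0.03 m).
It also fails if it takes over 54 s, if anything falls off the work surface, if the arm or the gripper's body presses on something with over 40 N, if the wrist force passes 120 N, or if a joint passes its speed limit or range.

## Working session

There is one attempt and no reset: what is moved stays moved. The work goes in short steps, Python scripts to look and compute and a tool call to move; the robot and the scene stay as the last step left them, time stands still between calls to the robot, and variables do not carry over. Pictures are saved under pics/ and viewed, and the job is handed in when it is done.

Besides the shell and the picture viewer there is one more tool, called after "Emit:" as name(argument=value, ...), one argument or row to a line, values as JSON. servo_tool: Moves the arm, as the interface text tells. Its arguments: {"type":"object","properties":{"plan":{"type":"array"},"squeeze":{"type":"number"}},"required":["plan"]}

```bash
mkdir -p pics
cat > h.py <<'E'
from workcell import *
import numpy as np, cv2
def shot(n,f):
    s=state(); d=grab_frame(n); cv2.imwrite(f,d["color"][:,:,::-1]); return s,d
def cloud(d,s=None):
    z=d["range_z"].astype(float); v,u=np.mgrid[:480,:640]
    P=np.stack([(u-d["cx"])/d["fx"]*z,(v-d["cy"])/d["fy"]*z,z],-1)
    R=cv2.Rodrigues(np.array(d["rvec"],float))[0]; t=np.array(d["tvec"],float).ravel()
    W=(P-t)@R; W[z==0]=np.nan
    return W
E
python3 - <<'E'
from h import *
for n in("scene","side"):
    s,d=shot(n,f"pics/{n}0.png"); W=cloud(d); np.save(n+"0.npy",W)
    R=cv2.Rodrigues(np.array(d["rvec"],float))[0]; print(n,-R.T@np.array(d["tvec"]).ravel(), R[2])
print(state())
E
```

```text
scene [1152.15530061 -865.27456187 1129.89975368] [-0.37864825  0.5857611  -0.71659572]
side [ 258.00538795  864.61913155 1239.72448671] [ 0.21554935 -0.5858394  -0.78123663]
{'time_s': 0.1, 'qpos': array([-1.14432113e+00,  1.83475187e+01,  8.97004514e+01, -2.11924964e-04,
        7.20422568e+01, -1.14573849e+00]), 'qvel': array([-0.01936643, -0.19164266, -0.17997543, -0.02341001, -0.04069785,
       -0.00496816]), 'effort': array([ 5.01049108e-04, -4.13330913e+01, -2.32510239e+01,  7.29743019e-02,
        4.21804120e-02, -4.88014211e-05]), 'ee_pos': array([5.74548406e+02, 2.46074526e-02, 2.13201932e+02]), 'ee_rot': array([-1.79909787e+02, -1.60267955e-03,  9.00014816e+01]), 'force': array([ 0.32121744, -0.26387768, -0.28380023]), 'torque': array([-0.03515459,  0.04071428,  0.02498792]), 'gripper_width': 90.99130456739006}
```

View pics/scene0.png

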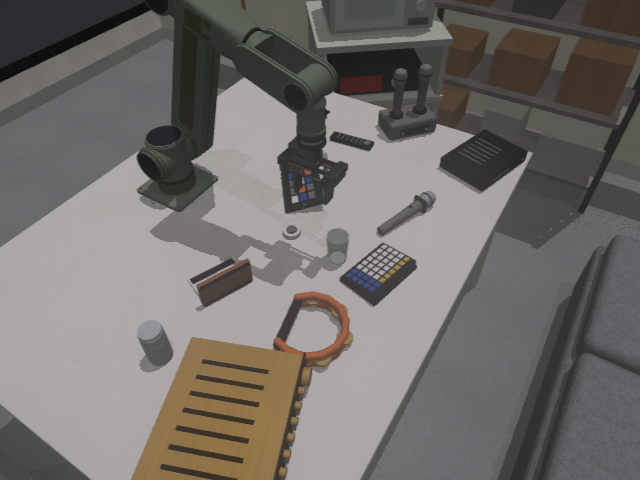

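View pics/side0.png

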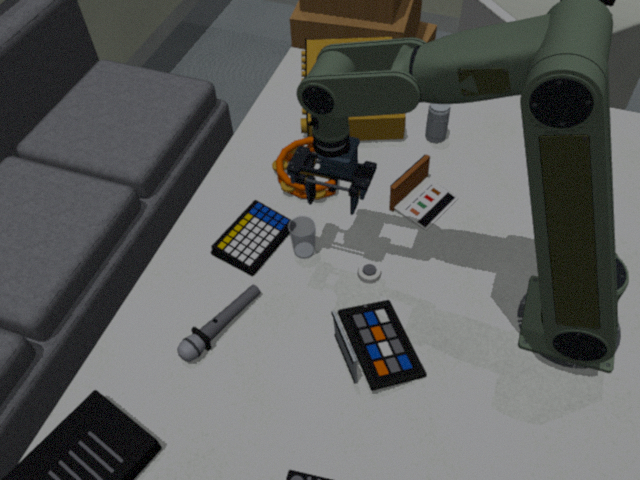

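Run:
```python
from h import *
boxes={"side":{"card":(380,150,470,235),"tab":(325,290,435,400),"puck":(350,255,390,290),"tumb":(285,212,320,262),"can":(420,98,455,145)},
"scene":{"card":(180,250,262,310),"tab":(275,165,335,220),"puck":(278,220,305,242),"tumb":(323,226,352,268),"can":(132,316,176,366)}}
for n in boxes:
    W=np.load(n+"0.npy")
    im=cv2.imread(f"pics/{n}0.png")
    for k,(a,b,c,e) in boxes[n].items():
        P=W[b:e,a:c].reshape(-1,3); P=P[~np.isnan(P[:,0])]
        P=P[(P[:,2]>8)&(P[:,2]<135)]
        print(n,k,len(P),"min",P.min(0).round(),"max",P.max(0).round(),"mean",P.mean(0).round())
        if k in("card","tab"):
            for lo,hi in((40,60),(60,80),(80,95),(95,120)):
                Q=P[(P[:,2]>lo)&(P[:,2]<hi)]
                if len(Q)<8: continue
                r=cv2.minAreaRect(Q[:,:2].astype(np.float32)); print("  ",lo,len(Q),Q.mean(0).round(),[np.round(x) for x in r], cv2.boxPoints(r).round().tolist())
    cr=[]
    for k in("card","tab"):
        a,b,c,e=boxes[n][k]; cr.append(cv2.resize(im[b-15:e+15,a-15:c+15],(400,400)))
    cv2.imwrite(f"pics/crop_{n}.png",np.hstack(cr))
```

```text
side card 2288 min [ 277. -484.    8.] max [ 564. -164.   97.] mean [ 431. -264.   35.]
   40 193 [ 455. -268.   50.] [array([ 456., -274.]), array([158.,  14.]), np.float64(67.0)] [[418.0, -344.0], [431.0, -350.0], [493.0, -204.0], [480.0, -199.0]]
   60 199 [ 456. -268.   70.] [array([ 452., -274.]), array([161.,  16.]), np.float64(64.0)] [[410.0, -344.0], [424.0, -351.0], [494.0, -205.0], [480.0, -198.0]]
   80 359 [ 460. -274.   89.] [array([ 459., -279.]), array([164.,  22.]), np.float64(67.0)] [[417.0, -350.0], [437.0, -359.0], [501.0, -208.0], [481.0, -199.0]]
   95 10 [ 450. -291.   96.] [array([ 455., -276.]), array([146.,   9.]), np.float64(68.0)] [[424.0, -342.0], [432.0, -346.0], [486.0, -211.0], [478.0, -207.0]]
side tab 5450 min [273.  36.   8.] max [536. 336. 116.] mean [403. 211.  34.]
   40 578 [438. 239.  43.] [array([441., 233.]), array([ 68., 208.]), np.float64(39.0)] [[350.0, 292.0], [480.0, 131.0], [533.0, 173.0], [402.0, 335.0]]
   60 78 [460. 263.  70.] [array([466., 256.]), array([  5., 127.]), np.float64(41.0)] [[422.0, 302.0], [505.0, 206.0], [509.0, 209.0]
[... 920 characters left out ...]
, -352.0], [436.0, -358.0], [501.0, -212.0], [489.0, -207.0]]
   80 366 [ 459. -283.   88.] [array([ 459., -281.]), array([160.,  22.]), np.float64(67.0)] [[419.0, -350.0], [438.0, -359.0], [500.0, -211.0], [480.0, -203.0]]
scene tab 1212 min [286.  73.   8.] max [511. 292. 112.] mean [417. 171.  28.]
   40 88 [452. 214.  42.] [array([446., 209.]), array([ 55., 161.]), np.float64(32.0)] [[381.0, 263.0], [465.0, 126.0], [512.0, 155.0], [428.0, 292.0]]
scene puck 202 min [455. -20.   8.] max [510.  39.  27.] mean [484.   6.  17.]
scene tumb 684 min [626. -41.   8.] max [693.  28. 103.] mean [661. -10.  66.]
scene can 1100 min [ 411. -562.    8.] max [ 473. -499.  127.] mean [ 453. -536.   86.]
```

Run:
```python
import cv2,numpy as np
cv2.imwrite("pics/crops.png",np.vstack([cv2.resize(cv2.imread(f"pics/crop_{n}.png"),(600,300)) for n in("scene","side")]))
```

```text
(no output)
```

View pics/crops.png

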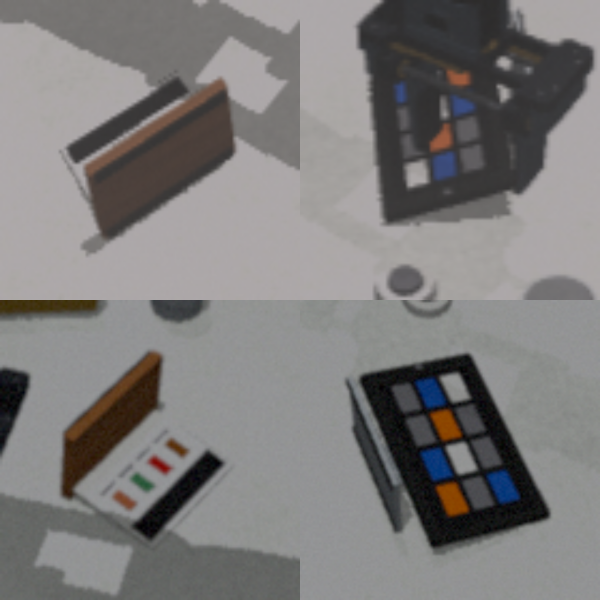

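Emit:
servo_tool(
  plan=[
    [[38,-24,0,0,0,0.147,0.3],[76,-48,0,0,0,0.294,0.3],[113,-72,0,0,0,0.44,0.3],[151,-96,0,0,0,0.587,0.3],[189,-120,0,0,0,0.734,0.3],[226,-144,0,0,0,0.881,0.3],[226,-144,25,0,0,0.881,0.3],[226,-144,50,0,0,0.881,0.3],[226,-144,70,0,0,0.881,0.3],[226,-144,70,0,0,0.881,0.3],[226,-144,70,0,0,0.881,0.3]],
  ],
)

```text
time_s: 1.2
ee_pos: [431.1, 226.0, 144.1]
ee_rot: [-180.0, 0.0, 39.5]
force: [-0.3, 0.7, 0.6]
gripper_width: 27.5
```

Run:
```python
from h import *
s,d=shot("side","pics/side1.png"); shot("wrist","pics/w1.png")
print(s["time_s"],s["ee_pos"],s["ee_rot"],s["force"])
a=cv2.imread("pics/side1.png");b=cv2.imread("pics/w1.png")
cv2.imwrite("pics/m1.png",np.hstack([cv2.resize(a[200:450,200:520],(400,312)),cv2.resize(b,(400,312))]))
W=cloud(d); P=W[290:400,325:435].reshape(-1,3); Q=P[(P[:,2]>98)&(P[:,2]<116)&(P[:,0]>415)]
r=cv2.minAreaRect(Q[:,:2].astype(np.float32)); print(len(Q),cv2.boxPoints(r).round().tolist())
```

```text
1.2 [431.08378173 225.99939424 144.06690904] [-1.79997360e+02  2.48741639e-02  3.95183619e+01] [-0.2631501   0.66082547  0.61042701]
247 [[424.0, 302.0], [503.0, 201.0], [511.0, 207.0], [432.0, 308.0]]
```

View pics/m1.png

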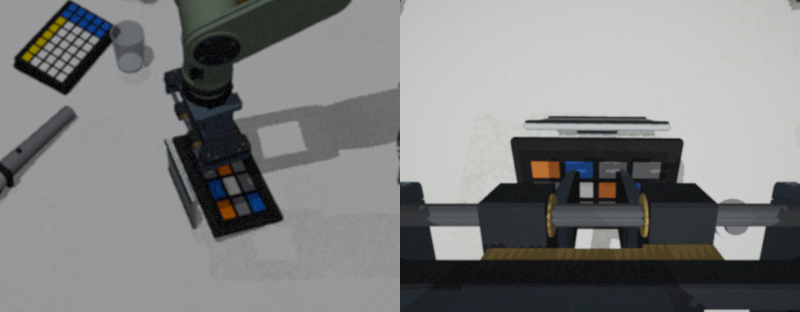

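Emit:
servo_tool(
  plan=[
    [[0,0,25,0,0,0,0.3],[0,0,49,0,0,0,0.3],[8,0,49,0,0,0,0.3],[14,0,49,0,0,0,0.3],[18,0,49,0,0,0,0.3],[21,0,49,0,0,0,0.3],[24,0,49,0,0,0,0.3],[27,0,49,0,0,0,0.3],[30,0,49,0,0,0,0.3],[30,0,49,0,0,0,0.3]],
  ],
)

```text
time_s: 2.3
ee_pos: [454.4, 245.2, 95.1]
ee_rot: [180.0, -0.0, 39.5]
force: [-1.9, -2.4, 3.1]
gripper_width: 27.3
```

Emit:
servo_tool(
  plan=[
    [[4,0,0,0,0,0,0.3],[8,0,0,0,0,0,0.3],[12,0,0,0,0,0,0.3],[16,0,0,0,0,0,0.3],[20,0,1,0,0,0,0.3],[24,0,2,0,0,0,0.3],[28,0,3,0,0,0,0.3],[33,0,4,0,0,0,0.3],[37,0,6,0,0,0,0.3],[41,0,8,0,0,0,0.3],[45,0,10,0,0,0,0.3],[48,0,11,0,0,0,0.3]],
  ],
)

```text
time_s: 3.5
ee_pos: [491.6, 276.0, 83.8]
ee_rot: [180.0, -0.0, 39.5]
force: [-1.1, -1.9, 0.4]
gripper_width: 27.1
```

Run:
```python
from h import *
s,d=shot("side","pics/side2.png"); shot("wrist","pics/w2.png")
print(s["time_s"],s["ee_pos"],s["ee_rot"],s["force"])
a=cv2.imread("pics/side2.png");b=cv2.imread("pics/w2.png")
cv2.imwrite("pics/m2.png",np.hstack([cv2.resize(a[200:450,200:520],(400,312)),cv2.resize(b,(400,312))]))
```

```text
3.5 [491.58528494 275.95690226  83.82262275] [ 1.79994008e+02 -1.89841781e-02  3.95261487e+01] [-1.11463047 -1.94034208  0.42879148]
```

View pics/m2.png

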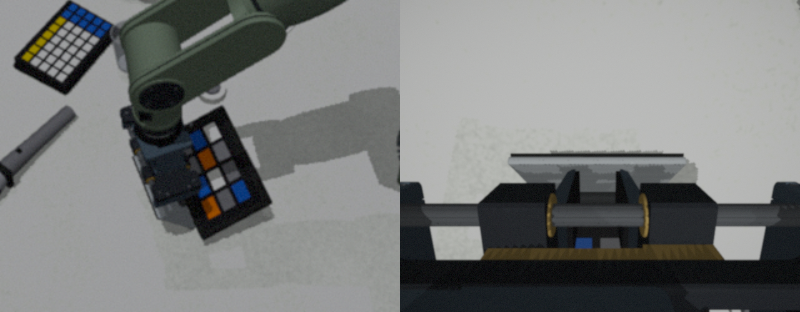

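Emit:
servo_tool(
  plan=[
    [[4,0,2,0,0,0,0.3],[7,0,5,0,0,0,0.3],[11,0,8,0,0,0,0.3],[14,0,10,0,0,0,0.3],[17,0,13,0,0,0,0.3],[20,0,16,0,0,0,0.3],[23,0,19,0,0,0,0.3],[26,0,22,0,0,0,0.3],[29,0,26,0,0,0,0.3],[31,0,29,0,0,0,0.3],[33,0,33,0,0,0,0.3],[36,0,36,0,0,0,0.3],[38,0,39,0,0,0,0.3],[40,0,42,0,0,0,0.3],[40,0,42,0,0,0,0.3]],
  ],
)

```text
time_s: 5.1
ee_pos: [522.1, 301.1, 41.5]
ee_rot: [-180.0, 0.0, 39.5]
force: [0.1, -0.1, -0.2]
gripper_width: 26.9
```

Run:
```python
from h import *
s,d=shot("side","pics/side3.png"); shot("wrist","pics/w3.png")
print(s["time_s"],s["ee_pos"],s["ee_rot"],s["force"])
a=cv2.imread("pics/side3.png");b=cv2.imread("pics/w3.png")
cv2.imwrite("pics/m3.png",np.hstack([cv2.resize(a[200:450,200:520],(400,312)),cv2.resize(b,(400,312))]))
```

```text
5.1 [522.05926766 301.10637189  41.49059072] [-1.79997940e+02  2.89091238e-02  3.95238172e+01] [ 0.07083796 -0.11855224 -0.18771541]
```

View pics/m3.png

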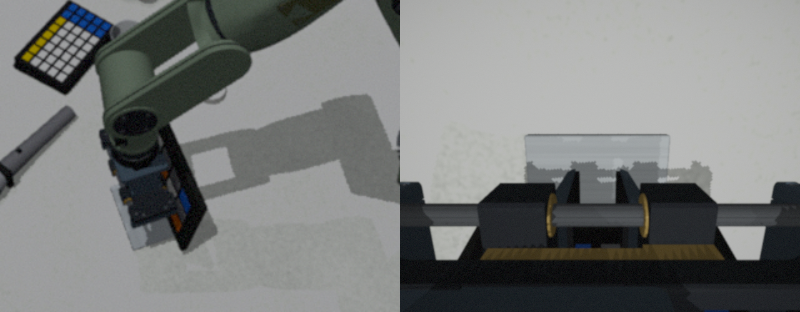

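Emit:
servo_tool(
  plan=[
    [[10,0,-5,0,0,0,0.3],[18,0,-20,0,0,0,0.3],[20,0,-60,0,0,0,0.3],[20,0,-105,0,0,0,0.3],[20,0,-150,0,0,0,0.3],[20,0,-195,0,0,0,0.3],[-13,26,-198,0,0,0.08,0.3],[-46,52,-198,0,0,0.16,0.3],[-79,78,-198,0,0,0.24,0.3],[-112,103,-198,0,0,0.32,0.3],[-145,129,-198,0,0,0.4,0.3],[-178,155,-198,0,0,0.48,0.3],[-211,181,-198,0,0,0.56,0.3],[-244,207,-198,0,0,0.64,0.3],[-277,233,-198,0,0,0.72,0.3],[-310,259,-198,0,0,0.8,0.3],[-343,285,-198,0,0,0.88,0.3],[-376,311,-198,0,0,0.96,0.3],[-409,337,-198,0,0,1.04,0.3],[-442,362,-198,0,0,1.09,0.3]],
  ],
)

```text
time_s: 7.2
ee_pos: [411.6, -261.5, 241.0]
ee_rot: [180.0, -0.1, -23.1]
force: [1.8, -0.1, 0.1]
gripper_width: 27.3
```

Emit:
servo_tool(
  plan=[
    [[0,0,30,0,0,0,0.3],[0,0,60,0,0,0,0.3],[0,0,90,0,0,0,0.3],[0,0,90,0,0,0,0.3],[0,0,90,0,0,0,0.3]],
  ],
)

```text
time_s: 7.7
ee_pos: [412.2, -259.8, 150.9]
ee_rot: [180.0, -0.1, -22.9]
force: [0.6, -0.4, 0.0]
gripper_width: 27.5
```

Run:
```python
from h import *
s,d=shot("side","pics/side4.png"); shot("wrist","pics/w4.png")
print(s["time_s"],s["ee_pos"],s["ee_rot"],s["force"],s["qpos"])
W=cloud(d); P=W.reshape(-1,3); Q=P[(P[:,2]>80)&(P[:,2]<98)&(P[:,0]>400)&(P[:,0]<530)&(P[:,1]>-375)&(P[:,1]<-180)]
r=cv2.minAreaRect(Q[:,:2].astype(np.float32)); print(len(Q),cv2.boxPoints(r).round().tolist())
T=P[(P[:,2]>130)&(P[:,2]<170)&(P[:,0]>380)&(P[:,0]<560)&(P[:,1]>150)&(P[:,1]<400)]
print(len(T),T.mean(0), T.max(0))
T=P[(P[:,2]>3)&(P[:,2]<14)&(P[:,0]>440)&(P[:,0]<600)&(P[:,1]>200)&(P[:,1]<420)]
r=cv2.minAreaRect(T[:,:2].astype(np.float32)); print(len(T),cv2.boxPoints(r).round().tolist())
a=cv2.imread("pics/side4.png");b=cv2.imread("pics/w4.png")
cv2.imwrite("pics/m4.png",np.hstack([cv2.resize(a[100:400,230:530],(400,400)),cv2.resize(b,(400,400))]))
```

```text
7.7 [ 412.21622484 -259.80231617  150.86580489] [ 1.79992966e+02 -6.09814581e-02 -2.29235823e+01] [ 0.58597198 -0.38665593  0.03634428] [-3.35768803e+01  1.34440938e+01  1.06396854e+02  5.03057849e-03
  6.00978213e+01  7.93442003e+01]
279 [[433.0, -313.0], [453.0, -321.0], [500.0, -206.0], [480.0, -198.0]]
1087 [465.53214527 264.03390292 148.3981045 ] [540.7719659  344.40844488 161.35043717]
2275 [[441.0, 420.0], [441.0, 200.0], [600.0, 200.0], [599.0, 420.0]]
```

View pics/m4.png

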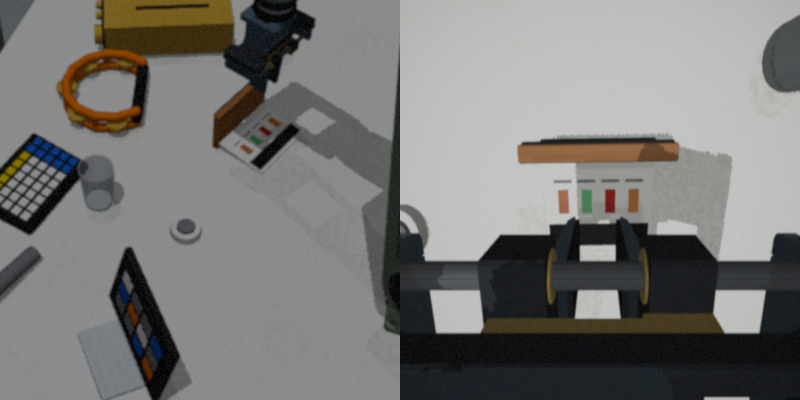

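Emit:
servo_tool(
  plan=[
    [[0,0,35,0,0,0,0.3],[0,0,73,0,0,0,0.3],[8,0,73,0,0,0,0.3],[14,0,73,0,0,0,0.3],[18,0,73,0,0,0,0.3],[21,0,73,0,0,0,0.3],[24,0,73,0,0,0,0.3],[27,0,73,0,0,0,0.3],[30,0,73,0,0,0,0.3],[33,0,72,0,0,0,0.3],[36,0,72,0,0,0,0.3],[39,0,72,0,0,0,0.3],[43,0,72,0,0,0,0.3],[47,0,73,0,0,0,0.3],[50,0,73,0,0,0,0.3],[50,0,73,0,0,0,0.3]],
  ],
)

```text
time_s: 9.4
ee_pos: [458.0, -279.1, 76.9]
ee_rot: [180.0, -0.0, -22.9]
force: [-0.5, 0.2, -1.1]
gripper_width: 27.1
```

Run:
```python
from h import *
s,d=shot("side","pics/side5.png"); shot("scene","pics/s5.png"); shot("wrist","pics/w5.png")
print(s["time_s"],s["ee_pos"],s["force"])
a=cv2.imread("pics/s5.png");b=cv2.imread("pics/w5.png")
cv2.imwrite("pics/m5.png",np.hstack([cv2.resize(a[180:380,120:320],(400,400)),cv2.resize(b,(400,400))]))
```

```text
9.4 [ 457.99958141 -279.13960235   76.86563429] [-0.5177604   0.20062705 -1.07271196]
```

View pics/m5.png

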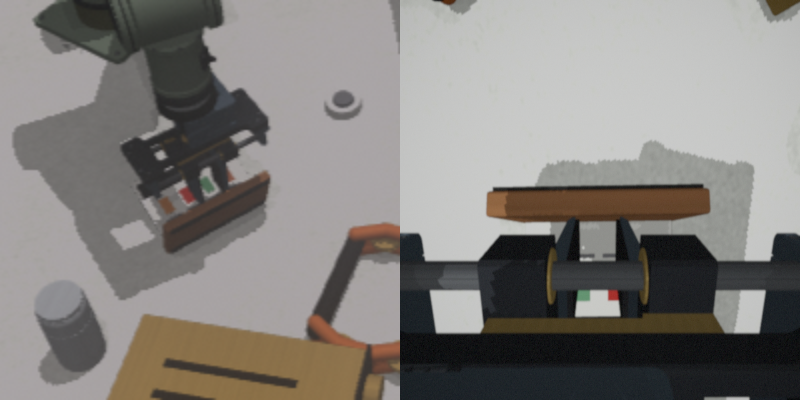

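Run:
```python
from h import *
d=grab_frame("scene"); W=cloud(d)[245:320,175:275].reshape(-1,3); W=W[~np.isnan(W[:,0])]
dv=np.array([.92,-.39])
for P,n in((W,"now"),(np.load("scene0.npy")[245:320,175:275].reshape(-1,3),"start")):
    P=P[~np.isnan(P[:,0])]
    f=(P[:,:2]-[449,-276])@dv; w=(P[:,:2]-[449,-276])@[.39,.92]
    for lo in range(5,95,10):
        m=(P[:,2]>lo)&(P[:,2]<lo+10)&(f>-5)&(abs(w)<85)
        if m.sum()>3: print(n,lo,m.sum(),np.percentile(f[m],[10,50,90]).round())
```

```text
now 5 106 [16. 18. 45.]
now 15 67 [18. 21. 22.]
now 25 67 [21. 24. 26.]
now 35 68 [26. 28. 30.]
now 45 67 [30. 31. 34.]
now 55 70 [33. 36. 37.]
now 65 37 [37. 41. 43.]
now 75 170 [35. 43. 46.]
now 85 251 [25. 37. 45.]
start 5 166 [12. 15. 55.]
start 15 117 [11. 13. 16.]
start 25 122 [11. 13. 16.]
start 35 117 [11. 14. 17.]
start 45 131 [12. 14. 17.]
start 55 127 [12. 14. 17.]
start 65 126 [13. 15. 18.]
start 75 102 [13. 16. 19.]
start 85 306 [ 4. 12. 18.]
```

Emit:
servo_tool(
  plan=[
    [[4,0,0,0,0,0,0.3],[7,0,1,0,0,0,0.3],[11,0,2,0,0,0,0.3],[14,0,3,0,0,0,0.3],[17,0,4,0,0,0,0.3],[20,0,5,0,0,0,0.3],[23,0,7,0,0,0,0.3],[26,0,8,0,0,0,0.3],[29,0,10,0,0,0,0.3],[32,0,12,0,0,0,0.3],[35,0,14,0,0,0,0.3],[38,0,16,0,0,0,0.3],[41,0,18,0,0,0,0.3],[44,0,20,0,0,0,0.3],[47,0,20,0,0,0,0.3],[50,0,20,0,0,0,0.3],[50,0,20,0,0,0,0.3]],
  ],
)

```text
time_s: 11.3
ee_pos: [504.1, -298.6, 57.1]
ee_rot: [180.0, -0.0, -22.9]
force: [0.1, 0.8, -0.2]
gripper_width: 27.0
```

Run:
```python
from h import *
s,d=shot("side","pics/side6.png"); shot("scene","pics/s6.png"); shot("wrist","pics/w6.png")
print(s["time_s"],s["ee_pos"],s["force"])
a=cv2.imread("pics/s6.png");b=cv2.imread("pics/w6.png")
cv2.imwrite("pics/m6.png",np.hstack([cv2.resize(a[180:380,120:320],(400,400)),cv2.resize(b,(400,400))]))
```

```text
11.3 [ 504.11247142 -298.63548838   57.07860408] [ 0.10458826  0.79743254 -0.19739288]
```

View pics/m6.png

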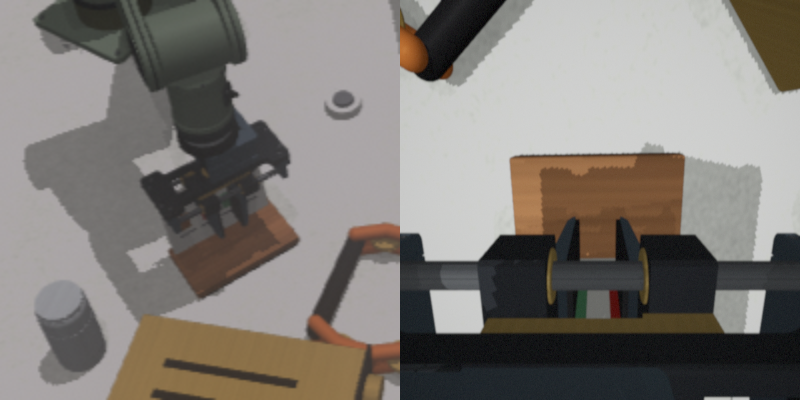

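Emit:
servo_tool(
  plan=[
    [[10,0,-3,0,0,0,0.3],[20,0,-10,0,0,0,0.3],[26,0,-40,0,0,0,0.3],[26,0,-85,0,0,0,0.3],[26,0,-130,0,0,0,0.3],[26,0,-175,0,0,0,0.3],[26,0,-220,0,0,0,0.3],[0,-40,-230,0,0,0,0.3],[-20,-85,-230,0,0,0,0.3],[-40,-130,-230,0,0,0,0.3],[-60,-170,-230,0,0,0,0.3],[-60,-170,-230,0,0,0,0.3],[-60,-170,-230,0,0,0,0.3]],
  ],
)

```text
time_s: 12.75
ee_pos: [515.0, -117.8, 287.6]
ee_rot: [180.0, -0.1, -22.8]
force: [-0.4, -0.4, -0.5]
gripper_width: 27.4
```

Run:
```python
from h import *
ims=[]
D={}
for n in("scene","side"):
    s,d=shot(n,f"pics/{n}9.png"); W=cloud(d); D[n]=W
    for k,c,dv,fd in(("card",(449,-276),(.92,-.39),90),("tab",(463,252),(.772,.636),110)):
        dv=np.array(dv); P=W.reshape(-1,3); P=P[~np.isnan(P[:,0])]
        f=(P[:,:2]-c)@dv; w=(P[:,:2]-c)@[-dv[1],dv[0]]
        m=(abs(w)<50)&(f>-80)&(f<160)
        for lo,hi in((4,12),(12,20),(40,60),(80,100),(100,118),(118,130),(135,150),(150,160)):
            q=m&(P[:,2]>lo)&(P[:,2]<hi)
            if q.sum()>5: print(n,k,lo,q.sum(),np.percentile(f[q],[5,50,95]).round())
    a=cv2.imread(f"pics/{n}9.png"); ims.append(cv2.resize(a,(400,300)))
    b=cv2.imread(f"pics/{n}0.png"); 
cv2.imwrite("pics/m9.png",np.hstack(ims)); print(state()["time_s"],state()["ee_pos"],state()["force"])
B={"side":{"puck":(350,255,390,290),"tumb":(285,212,320,262)},"scene":{"puck":(278,220,305,242),"tumb":(323,226,352,268),"can":(132,316,176,366)}}
for n in B:
  for k,(x,y,c,e) in B[n].items():
    o=[]
    for W in(np.load(n+"0.npy"),D[n]):
        P=W[y:e,x:c].reshape(-1,3);P=P[(P[:,2]>10)&(P[:,2]<130)]; o.append(np.median(P,0).round(1))
    print(n,k,o)
```

```text
scene card 4 123 [ 36. 106. 126.]
scene card 12 779 [ 32.  70. 106.]
scene card 40 189 [24. 27. 31.]
scene card 80 194 [18. 22. 25.]
scene card 100 203 [15. 19. 23.]
scene card 118 51 [14. 18. 19.]
scene tab 4 437 [ -9.  71. 112.]
scene tab 12 41 [ 19.  57. 106.]
scene tab 40 10 [13. 17. 38.]
scene tab 80 20 [ 4.  8. 30.]
scene tab 100 7 [21. 23. 25.]
scene tab 118 6 [18. 18. 21.]
scene tab 135 17 [-3. 12. 14.]
scene tab 150 73 [-2.  4. 10.]
side card 4 269 [-72.  10. 149.]
side card 12 426 [ 19.  80. 106.]
side card 40 86 [23. 25. 27.]
side card 80 77 [17. 20. 22.]
side card 100 76 [15. 17. 20.]
side card 118 56 [13. 15. 19.]
side tab 4 1364 [-37.  78. 114.]
side tab 12 107 [ 47.  77. 111.]
side tab 40 152 [37. 40. 42.]
side tab 80 174 [26. 29. 32.]
side tab 100 156 [22. 24. 27.]
side tab 118 120 [17. 20. 22.]
side tab 135 164 [11. 15. 17.]
side tab 150 293 [-1.  6. 12.]
12.85 [ 514.98498809 -119.30041882  287.20370542] [ 0.1328714  -0.05854935 -0.11241847]
side puck [array([479.7,  15.2,  17.9]), array([480.4,  15.3,  17.5])]
side tumb [array([661.8,  -6.3,  67. ]), array([661.8,  -5.7,  67.1])]
scene puck [array([484.8,   5.6,  16.6]), array([483.3,   6.4,  16.7])]
scene tumb [array([661.1, -14.7,  70.6]), array([661.2, -14.5,  69.4])]
scene can [array([ 458. , -537.2,   98.1]), array([ 458.5, -537.5,   98.6])]
```

View pics/m9.png

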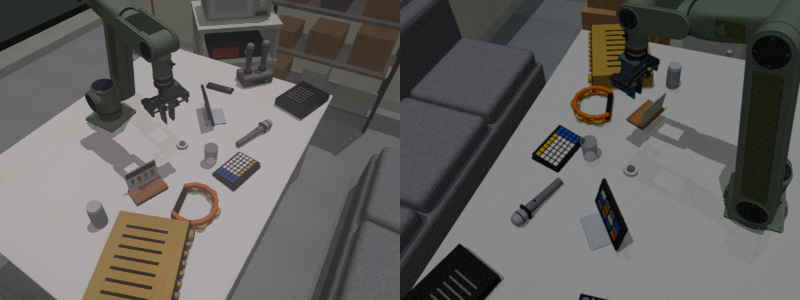

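```bash
python3 -c "
from workcell import *
job_done()"
```

```text
the job is handed in; nothing more can be done
```

Both stands are upright again, and I handed the job in at about 13 s of the 54 s allowed; it reported no verdict. I pushed each upturned foot over with the partly open fingertips, following its arc until the stand dropped onto its foot. I then backed off forward and up, with no pinching or lifting. The forces I read were about 4 N or less, though I only read them at the end of each move.

**Tablet:** the final side view shows its foot flat and its leaning face at about 15°, with the top near 155 mm.

**Card:** both cameras show it leaning about 8°, with its top near 121 mm and its toe about 90 mm ahead of the heel. The heel is within a few millimetres of where it lay.

**Bystanders:** the puck, tumbler and can measured within 2 mm of their starting positions. I checked the remote, keypad, tambourine and microphone only by eye, and they look unmoved.

**Robot:** the arm was clear of everything, with the fingertips about 287 mm up and the force reading near zero. The scene camera gave few tablet points because it was side-on, and its 40–100 mm readings did not match the side camera's, so the tablet measurement relies on the side camera. No check failed.

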